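# Wet the shaving brush and set it to the soap

### The job

Take the shaving brush out of its stand and wet it by dipping at least the lower half of its bristles below the rim of the steel tumbler. Then lift it out and hold it upright on the ring pressed into the middle of the round shaving soap, leaning on it lightly so that the bristles give by some millimetres without being mashed; finish like that, still holding the brush on the soap. Keep the stand, tumbler and soap standing where they are, and leave the bath soap, bottle, comb and grey box alone.

Things in the scene. Friction and masses are not known exactly. Their poses are not given: they have to be found in the camera images.
- brush: Shaving brush, 116 mm long, about 80 g, hanging upright, bristles down, in the stand's fork. Origin: middle of the bristle ends; z runs up its axis. Going up from there: pale bristles 0-48 mm (33 mm across where they fan out), collar 26 mm across 48-56 mm, thin neck 15 mm across 56-72 mm, round straight black grip 32 mm across 72-116 mm.
- handle (a point): Point on the brush's axis at mid grip, 98 mm above the bristle ends and 26 mm above the grip's underside.
- bristle_end (a point): Middle of the flat bristle ends (26 mm of it carries load). The bristles are springy along the axis: about 0.25 N per mm, up to 16 mm, then solid; this point moves up towards the handle as they give.
- stand: Loose steel brush stand, 0.45 kg: round foot 84 mm across, 10 mm high; a wire post 34 mm from the axis on its +x side, no higher than the fork; a level fork of 5 mm wire, open along the stand's own -x, the gap 22 mm wide, the prongs ending 22 mm from the axis. Origin: middle of the foot's underside, straight below the middle of the fork.
- fork (a point): Middle of the fork's gap, at its upper side, 96 mm above the ledge. The brush's grip rests on the fork with the neck in the gap; the collar below cannot pass up through it. Raise the brush about 5 mm (11 mm at most), then draw it out level along the stand's -x; clear of the prongs after 45 mm.
- tumbler: Loose open steel tumbler, 85 mm high, 76 mm across the rim, wall 3 mm, 130 g. Origin: middle of its underside.
- tumbler_rim (a point): Centre of the tumbler's mouth, 85 mm above the ledge.
- holder: Green hard silicone soap holder, fixed, 90 mm (x) by 170 mm (y), rim 20 mm high, with two square bays side by side along y; the soaps lie on ribs 9 mm above the ledge. Origin: middle of its underside.
- soap: Round cake of shaving soap, 62 mm across, 22 mm high, loose in one bay of the holder (either one). Origin: middle of its underside.
- soap_mark (a point): Middle of the 33 mm ring pressed into the soap's top, in the plane of the top (31 mm above the ledge).
- bath_soap: Oblong bath soap 46 x 68 x 22 mm in the holder's other bay; to be left alone. Origin: middle of its underside.
- bottle: Small glass bottle, 38 mm across, 92 mm high; to be left alone. Origin: middle of its underside.
- comb: Wooden hair comb lying flat, 150 mm along y, 8 mm thick; to be left alone. Origin: underside, at mid length.
- grey_box: Grey plastic box with a hinged flap front (towards -x), 100 x 160 x 120 mm, to be left alone. Origin: middle of its underside.
Not all that is in view belongs to the job. What is shaped like the brush but green is not meant.

How it is judged (in metres and radians):
On the way, in this order (a step that is already met when the one before it is completed fails the run):
1. the brush is held in the fingers, clear of its stand (contact force between the fingers and brush above 1 N and contact force between brush and stand below 0.05 N and distance between handle and fork above 0.065 m), for 0.1 s.
2. the held brush's bristles are down inside the tumbler, at least 20 mm below its rim (contact force between the fingers and brush above 1 N and z of bristle_end in the frame of tumbler_rim below -0.02 m and horizontal distance between bristle_end and tumbler_rim below 0.033 m), for 0.2 s.
3. the held brush is lifted out above the rim (contact force between the fingers and brush above 1 N and z of bristle_end in the frame of tumbler_rim above 0 m), for 0.05 s.
At the end, for the whole second after the job is handed in: The fingers hold the brush upright (within 10 degrees), at rest, with its bristle ends on the round soap, within 10 mm of the middle of the ring, pressing with 0.4 to 3.5 N and touching neither the holder nor, with the fingers, the soap; tumbler and stand are upright (contact force between the fingers and brush above 1 N and contact force between brush and soap between 0.4 and 3.5 N and horizontal distance between bristle_end and soap_mark below 0.01 m and angle between brush's own z axis and vertical below 0.17 rad and contact force between brush and holder below 0.05 N and contact force between the fingers and soap below 0.05 N and linear speed of brush below 0.02 m/s and angle between each of tumbler, stand's own z axis and vertical below 0.1 rad); the arm keeps its last pose, push and grip.
It fails at once if the bristles are mashed on the soap (over 8 N) (contact force between brush and soap above 8 N).
It fails at once if the stand is dragged (over 40 mm) or tipped (distance of stand from where it was at the start of the episode above 0.04 m or angle between stand's own z axis and vertical above 0.35 rad).
It fails at once if the tumbler is shoved (over 40 mm) or tipped (distance of tumbler from where it was at the start of the episode above 0.04 m or angle between tumbler's own z axis and vertical above 0.35 rad).
It fails at once if the round soap is shoved (over 20 mm) or tipped (distance of soap from where it was at the start of the episode above 0.02 m or angle between soap's own z axis and vertical above 0.25 rad).
It fails at once if the bath soap, bottle, comb or grey box is disturbed (moved over 20 mm) (distance of any of bath_soap, bottle, comb, grey_box from where it was at the start of the episode above 0.02 m).
It also fails if it takes over 48 s, if anything falls off the work surface, if the arm or the gripper's body presses on something with over 40 N, if the wrist force passes 120 N, or if a joint passes its speed limit or range.

### The arm

A 7-joint arm with a two-finger parallel gripper is mounted at the origin on the work surface. World frame = base frame: x ahead of the robot, y to its left, z up, the work surface at z = 0. Lengths are in mm, angles in rad, forces in N, time in s.
With the tool pointing down it reaches from about 400 to 875 mm from the base axis. Payload 4.4 kg.
Tool frame: the origin (TCP) lies at the very end of the fingers, on their centre line; the grasp point (between the pads) lies 19 mm behind it (ctrl.grip_depth is the distance from the TCP to the grasp point, in mm); z points along the fingers, x is the direction in which the jaws open and shut, and the axes are right-handed (so a half turn about z gives the same grasp; the last joint's range is limited). The gripper opens to 85 mm and grips with 20 to 120 N. Pads are 22 mm wide; open, the fingers measure 114 mm over their backs; the gripper's body (76 mm by 85 mm) begins 54 mm behind the grasp point. The pads swing forward as they close: fully open they stand 13 mm farther back than shut.
Start: joints at [-1.25, 0.628, 0.038, 1.517, -0.027, 0.996, -0.02], TCP at [245.175, 602.002, 231.313] pointing down, gripper open.
Joint ranges: [-3.06, 3.06], [-0.37, 2.12], [-1.25, 1.32], [0.18, 2.47], [-1.1, 4.24], [0.23, 1.98], [-2.94, 2.94]. Speed limits (rad/s): [2.57, 2.57, 3.14, 3.14, 3.14, 3.14, 3.14].

### API

Orientations are given as [roll, pitch, yaw] about the fixed x, y, z axes, in that order (R = Rz(yaw) Ry(pitch) Rx(roll)).
In Python, from cell import ctrl gives the robot as it stands.
- The arm moves only by the shell command python3 -m creep 'ROWS'. ROWS is JSON, a list of rows, each an object with "hand": the opening, from 0 (shut) to 1 (fully open); "travel": the shift along the tool's x, y, z in cm, a list of three; "angular": the turn, a rotation vector about the tool's x, y, z in degrees, a list of three. In form: [{"hand": hand, "travel": [tx, ty, tz], "angular": [rx, ry, rz]}, ...]. A call has 1 to 20 rows; each row is the pose to reach, as a shift and turn from the pose measured when the call began, along the tool's axes at that moment; what a row does not reach only later rows make up. A row lasts 1/10 s, in which the tool goes at most 50 mm and 8.59 degrees, less where a joint would pass 70% of its speed; a pose out of reach is approached as far as the arm can. A call with a gripper value outside its range is refused whole. The fingers move at their own pace and stop on an object; the grip force is fixed at half the most. Time passes only in rows, so rows that repeat a pose let the fingers close. It gives the time, the measured TCP pose, the force and the opening at its end, in the units of the state.
- ctrl.read_state(): the state, without advancing time (a new reading comes with each control period).
- ctrl.get_image(name): name is "side" or "top" or "wrist"; returns a dict with "frame" (420x560x3 uint8, red, green, blue), "fx", "fy", "cx", "cy" (pixels), "origin" and "orientation" of the camera in the world. Camera axes: x right, y down, z forward; pixel columns grow to the right and rows downward; lengths in mm; the calibration is good to about 2 mm. A picture is of the moment at which its call begins. There is no depth.
- ctrl.finish_job(): hands the job in, once; it reports no verdict.
Trained networks look in the newest picture that a camera, given by its name, has taken for a name from the list of things; names that differ only in an ending like _2 or _b are one class to them, and where a whole thing is asked for, a point or a joint stands for the part that bears it (a point fixed in the world has none). Each returns a list of dicts, best first, with "confidence" (0 to 1); they miss things now and then, are a little off and sometimes report something else, mostly with a low value. They report only what shows in the picture. A call takes as long as a camera call. They do not tell look-alikes from the thing itself.
- ctrl.regions_of(camera, thing): "region" (420x560 bool, what is visible of it).
- ctrl.spot_point(camera, thing): "at" ([x, y, z] in mm, in world coordinates, good to about 4 mm: a listed point, or the origin of a listed thing).
The state is a dict: "clock": time; "qpos": joint angles; "qd": joint speeds; "tau": joint torques, N m; "eef_pos": TCP position; "tool_rot": TCP orientation; "force": force on the tool from outside, world axes, zero at the start; "torque": the same for the moment, N m; "width": finger opening in mm.
Only numpy, scipy, OpenCV 4.12 (cv2) and the standard library are available. Lean on these libraries where they do the work, as an engineer would, in place of code of your own. Each camera call takes 0.05 s, during which the arm holds its last target. There are 200 camera calls.

## Working session

There is one attempt and no reset: what is moved stays moved. The work goes in short steps, Python scripts to look and compute and a shell command to move; the robot and the scene stay as the last step left them, time stands still between calls to the robot, and variables do not carry over. Pictures are saved under pics/ and viewed, about 8 in all and at most 12, crops included, and the job is handed in when it is done.

```bash
mkdir -p pics; ls; cat > h.py <<'E'
import numpy as np, cv2
from cell import ctrl
from scipy.spatial.transform import Rotation as R
def rot(o):
    o=np.array(o,float)
    return o if o.shape==(3,3) else (R.from_quat(o) if o.size==4 else R.from_euler('xyz',o)).as_matrix()
def proj(im,p):
    c=rot(im['orientation']).T@(np.array(p,float)-im['origin']); return im['fx']*c[0]/c[2]+im['cx'],im['fy']*c[1]/c[2]+im['cy']
def ray(im,u,v):
    d=rot(im['orientation'])@np.array([(u-im['cx'])/im['fx'],(v-im['cy'])/im['fy'],1]); return np.array(im['origin'],float),d/np.linalg.norm(d)
def onz(im,u,v,z):
    o,d=ray(im,u,v); return o+d*(z-o[2])/d[2]
def save(im,name): cv2.imwrite(f'pics/{name}.png',im['frame'][:,:,::-1])
E
python3 - <<'E'
from h import *
np.set_printoptions(precision=1,suppress=True)
ims={}
for c in ['side','top']:
    im=ims[c]=ctrl.get_image(c); print(c,im['origin'],im['orientation'],im['fx'])
    for t in ['brush','handle','bristle_end','stand','fork','tumbler','tumbler_rim','holder','soap','soap_mark','bath_soap','bottle','comb','grey_box']:
        for r in ctrl.spot_point(c,t)[:3]:
            print(t,np.array(r['at']),round(r['confidence'],2),np.array(proj(im,r['at'])))
cv2.imwrite('pics/a.png',cv2.resize(np.hstack([ims['side']['frame'],ims['top']['frame']])[:,:,::-1],(800,300)))
for c in ims: save(ims[c],c)
print(ctrl.read_state())
E
```

```text
pics
side [  204.  -1146.    823.9] [-2.1  0.  -0.4] 487.76323617025446
brush [544.4  16.6  23.5] 0.73 [254.9 218.1]
brush [644.2  -6.6  -3.1] 0.67 [289.  222.6]
handle [548.2  19.4 122.3] 0.79 [254.4 188.6]
handle [641.8  -9.5  94. ] 0.61 [288.5 195.6]
bristle_end [546.8  19.9 121. ] 0.71 [253.9 189. ]
bristle_end [547.7  17.6  22.7] 0.55 [255.8 217.9]
bristle_end [648.7 -13.4   4. ] 0.46 [291.2 221.5]
stand [542.4  22.4   0.6] 0.58 [254.  223.6]
fork [544.9  19.7  93.1] 0.74 [253.7 197.5]
fork [ 560.2 -516.1   -0.3] 0.35 [339.  353.7]
tumbler [496.5 255.4   4. ] 0.6 [219.6 189.3]
tumbler_rim [496.7 260.3  90.3] 0.95 [217.1 165.7]
tumbler_rim [ 557.1 -513.2    0.8] 0.64 [337.2 352.8]
holder [ 569.6 -237.7    1.8] 0.57 [294.6 273.4]
soap [ 567.1 -276.     9.7] 0.65 [299.4 280.4]
soap [ 740.1 -156.2    3.5] 0.17 [339.9 241.2]
soap_mark [ 562.2 -278.7   32.9] 0.65 [298.  274.4]
bath_soap [ 568.8 -198.6    8.6] 0.88 [288.9 262.6]
bath_soap [ 738.5 -157.     3.2] 0.59 [339.5 241.6]
bottle [725.3  90.2   2.4] 0.49 [301.6 200.3]
comb [ 739.4 -156.6    3.7] 0.93 [339.7 241.3]
comb [542.   2
[... 859 characters left out ...]
[ 562.9 -277.     7.6] 0.59 [332.2 223.1]
soap_mark [ 567.3 -274.    29.4] 0.89 [332. 221.]
bath_soap [ 570.1 -193.6    6.4] 0.91 [305.3 220.3]
bath_soap [ 741.3 -155.9    3.1] 0.62 [294.  165.9]
bottle [546.6  14.1  23.3] 0.7 [237.5 226.1]
bottle [728.7  88.4   1.8] 0.45 [216.1 168.3]
comb [ 739.5 -155.6    1.3] 0.58 [293.9 166.6]
{'clock': 1.5, 'qpos': array([-1.2,  0.6,  0. ,  1.5, -0. ,  1. , -0. ]), 'qd': array([-0., -0., -0.,  0., -0.,  0.,  0.]), 'tau': array([ -0. , -56.3,   1.2, -19.4,   0. ,   0. ,   0. ]), 'eef_pos': array([245.2, 602. , 231.3]), 'tool_rot': array([-3.1, -0. ,  1.2]), 'force': array([-0.2,  0.1,  0.7]), 'torque': array([-0., -0., -0.]), 'width': 85.10927380284349}
```

```bash
python3 - <<'E'
import cv2,numpy as np
s=cv2.imread('pics/side.png');t=cv2.imread('pics/top.png')
a=cv2.resize(s[130:310,190:370],(400,400),interpolation=cv2.INTER_CUBIC);b=cv2.resize(t[140:290,130:370],(400,250),interpolation=cv2.INTER_CUBIC)
c=np.zeros((600,800,3),np.uint8);c[:400,:400]=a;c[:250,400:]=b
b2=cv2.resize(t[185:250,215:275],(323,350),interpolation=cv2.INTER_CUBIC);c[250:,400:723]=b2
c[400:600,:267]=cv2.resize(s,(267,200))
cv2.imwrite('pics/b.png',c)
E
```

```text
(no output)
```

View pics/b.png

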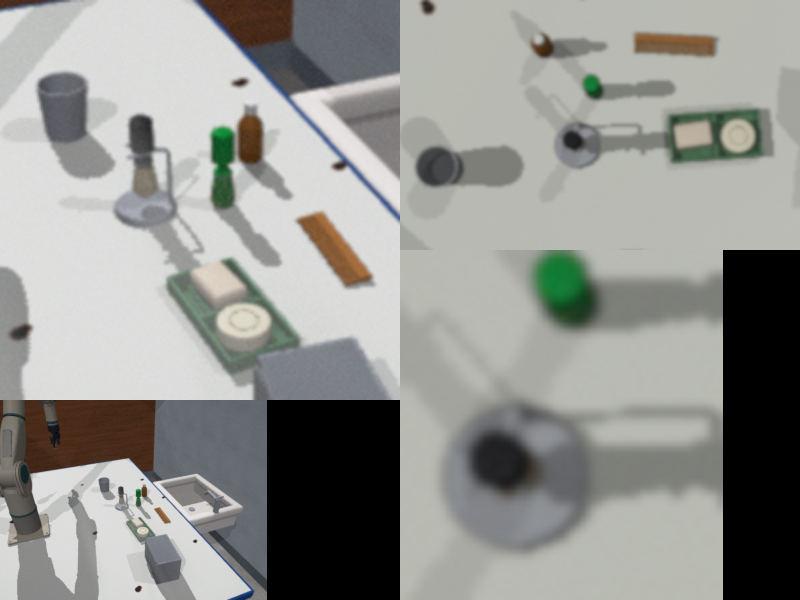

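```bash
cat >> h.py <<'E'
def rel(p,yaw=np.pi/2):
    "shift cm and rotvec deg in tool axes to TCP p (mm), pointing down at yaw"
    s=ctrl.read_state(); A=R.from_euler('xyz',s['tool_rot']); B=R.from_euler('xyz',[np.pi,0,yaw])
    return np.round(A.inv().apply(np.array(p)-s['eef_pos'])/10,2), np.round((A.inv()*B).as_rotvec(degrees=True),2)
E
python3 - <<'E'
from h import *
s=ctrl.read_state();im=ctrl.get_image('wrist');A=R.from_euler('xyz',s['tool_rot'])
print(s['tool_rot'],A.inv().apply(np.array(im['origin'])-s['eef_pos']),A.as_matrix().T@rot(im['orientation']),im['fx'])
print(rel([480,19,290]))
E
```

```text
[-3.14153800e+00 -2.54009047e-05  1.18392788e+00] [   0.89751627  -72.47303721 -142.16129248] [[ 9.99999812e-01  1.76585808e-04 -5.87513337e-04]
 [-1.46177207e-06  9.58360441e-01  2.85561316e-01]
 [ 6.13475616e-04 -2.85561261e-01  9.58360261e-01]] 294.15375848101473
(array([-45.13,  43.74,  -5.87]), array([ -0.  ,  -0.  , -22.16]))
```

```bash
python3 -m creep '[{"hand":1,"travel":[-3,3,-3],"angular":[0,0,-4]},{"hand":1,"travel":[-6,6,-5.9],"angular":[0,0,-8]},{"hand":1,"travel":[-45.1,43.7,-5.9],"angular":[0,0,-22.2]},{"hand":1,"travel":[-45.1,43.7,-5.9],"angular":[0,0,-22.2]},{"hand":1,"travel":[-45.1,43.7,-5.9],"angular":[0,0,-22.2]},{"hand":1,"travel":[-45.1,43.7,-5.9],"angular":[0,0,-22.2]},{"hand":1,"travel":[-45.1,43.7,-5.9],"angular":[0,0,-22.2]},{"hand":1,"travel":[-45.1,43.7,-5.9],"angular":[0,0,-22.2]},{"hand":1,"travel":[-45.1,43.7,-5.9],"angular":[0,0,-22.2]},{"hand":1,"travel":[-45.1,43.7,-5.9],"angular":[0,0,-22.2]},{"hand":1,"travel":[-45.1,43.7,-5.9],"angular":[0,0,-22.2]},{"hand":1,"travel":[-45.1,43.7,-5.9],"angular":[0,0,-22.2]},{"hand":1,"travel":[-45.1,43.7,-5.9],"angular":[0,0,-22.2]},{"hand":1,"travel":[-45.1,43.7,-5.9],"angular":[0,0,-22.2]},{"hand":1,"travel":[-45.1,43.7,-5.9],"angular":[0,0,-22.2]},{"hand":1,"travel":[-45.1,43.7,-5.9],"angular":[0,0,-22.2]},{"hand":1,"travel":[-45.1,43.7,-5.9],"angular":[0,0,-22.2]}]'
python3 - <<'E'
from h import *
np.set_printoptions(precision=1,suppress=True)
im=ctrl.get_image('wrist');save(im,'w1')
for t in ['handle','fork','stand','brush']:
    for r in ctrl.spot_point('wrist',t)[:3]:
        print(t,np.array(r['at']),round(r['confidence'],2),np.array(proj(im,r['at'])))
s=ctrl.read_state();print(s['eef_pos'],s['tool_rot'],s['clock'],s['force'])
E
```

```text
clock: 3.25
eef_pos: [479.4, 21.1, 290.3]
tool_rot: [-3.141, -0.001, 1.574]
force: [-1.0, -1.1, -0.2]
width: 85.6
handle [647.  -10.2  97.3] 0.79 [252.6 310.7]
handle [544.7  22.7 126.9] 0.66 [277.8 249. ]
fork [544.   16.7  97.3] 0.86 [272.9 238.4]
fork [543.3  19.1 124.7] 0.65 [274.6 247. ]
stand [545.8  20.9  -0.6] 0.59 [276.5 215.5]
stand [726.6  88.9  -4.3] 0.43 [315.4 314.3]
stand [ 739.  -156.2    5.7] 0.36 [172.7 323.8]
brush [543.7  16.   20.9] 0.8 [273.1 218.6]
[479.6  20.2 290.3] [ 3.1 -0.   1.6] 3.5 [-1.  -0.1  0.4]
```

View pics/w1.png

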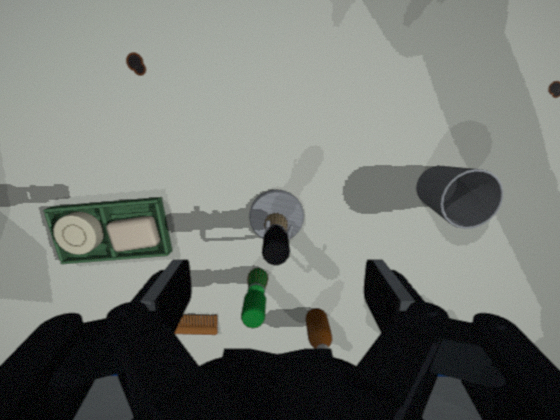

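```bash
python3 -m creep '[{"hand":1,"travel":[0,-3,5],"angular":[0,0,0]},{"hand":1,"travel":[0,-3,10],"angular":[0,0,0]},{"hand":1,"travel":[0,-3,10],"angular":[0,0,0]},{"hand":1,"travel":[0,-3,10],"angular":[0,0,0]}]'
python3 - <<'E'
from h import *
np.set_printoptions(precision=1,suppress=True)
im=ctrl.get_image('wrist');save(im,'w2')
for t in ['handle','fork','stand','brush']:
    for r in ctrl.spot_point('wrist',t)[:3]:
        print(t,np.array(r['at']),round(r['confidence'],2),np.array(proj(im,r['at'])))
s=ctrl.read_state();print(s['eef_pos'],s['tool_rot'],s['clock'],s['force'])
cv2.imwrite('pics/w2c.png',cv2.resize(im['frame'][180:360,180:400,::-1],(733,600),interpolation=cv2.INTER_CUBIC))
E
```

```text
clock: 3.9
eef_pos: [449.4, 20.2, 190.0]
tool_rot: [-3.139, 0.0, 1.573]
force: [0.8, -0.1, 0.1]
width: 85.1
handle [548.9  19.4 123.5] 0.6 [275.3 333.8]
handle [548.   14.   23.4] 0.27 [271.3 274.3]
stand [543.4  21.   -1.7] 0.85 [277.3 261.1]
brush [645.7  -9.2   1.7] 0.68 [254.5 331.8]
brush [545.   16.8  20.3] 0.67 [273.7 270.7]
[451.4  20.2 192. ] [ 3.1 -0.   1.6] 4.15 [ 0.4 -0.1 -0.5]
```

View pics/w2c.png

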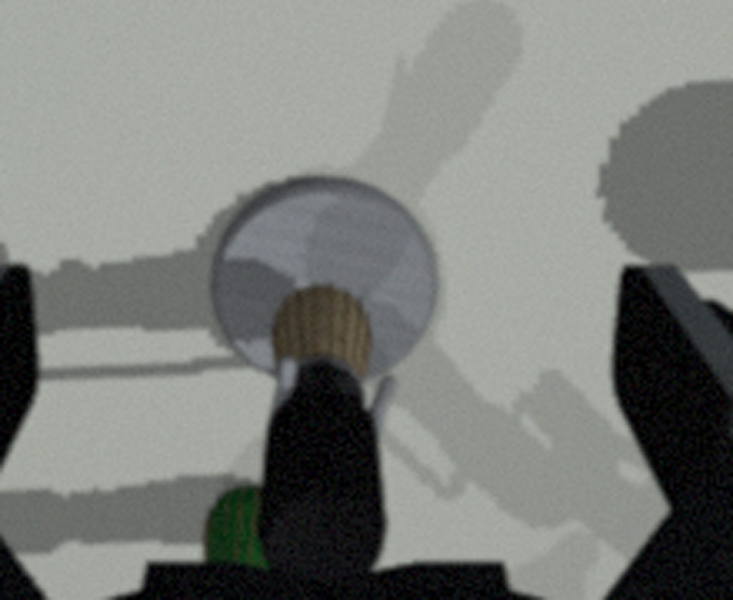

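```bash
python3 - <<'E'
from h import *
np.set_printoptions(precision=1,suppress=True)
im=ctrl.get_image('wrist')
a,b=onz(im,266.4,288.6,93.5),onz(im,296.4,294.6,93.5);m=(a+b)/2;print(a,b,m,np.linalg.norm(a-b))
t=b-a;n=np.array([-t[1],t[0]]);n=n/np.linalg.norm(n);n*=np.sign(n[0]);print('open dir yaw',np.degrees(np.arctan2(n[1],n[0])), 'axis at',m[:2]+22*n)
c=lambda x,y:(180+x/3.332,180+y/3.332)
print('foot L/R', onz(im,*c(212,285),10),onz(im,*c(438,285),10), 'back',onz(im,*c(325,177),10))
# brush top silhouettes: left/right edges of grip at crop row 480
for z in (96,130): print(z,onz(im,*c(265,400 if z==96 else 500),z),onz(im,*c(383,400 if z==96 else 500),z))
print(rel([547,19,106]))
E
```

```text
[528.1  11.   93.5] [534.5  39.   93.5] [531.3  25.   93.5] 28.71366872598917
open dir yaw -12.72634239793777 axis at [552.8  20.2]
foot L/R [548.1 -19.9  10. ] [547.9  62.9  10. ] back [505.7  21.4  10. ]
96 [538.7   4.6  96. ] [538.7  37.6  96. ]
130 [544.4   6.5 130. ] [544.4  35.7 130. ]
(array([-0.1,  9.6,  8.6]), array([ 0.2, -0. ,  0.1]))
```

```bash
python3 - <<'E'
from h import *
np.set_printoptions(precision=1,suppress=True)
im=ctrl.get_image('side')
f=lambda x,y:(190+x*.45,130+y*.45)
p=onz(im,*f(170,150),93.5);print('post/fork corner',p,np.degrees(np.arctan2(p[1]-20.5,p[0]-548.5)),np.linalg.norm(p[:2]-[548.5,20.5]))
print(rel([548,21,106],np.radians(77.3)))
E
```

```text
post/fork corner [579.3   5.2  93.5] -26.37998484693912 34.34533628067577
(array([0.1, 9.7, 8.6]), array([ 0.1, -0. , 12.8]))
```

```bash
python3 -m creep '[{"hand":1,"travel":[0.1,5,0],"angular":[0,0,6]},{"hand":1,"travel":[0.1,9.7,0],"angular":[0,0,12.7]},{"hand":1,"travel":[0.1,9.7,0],"angular":[0,0,12.7]},{"hand":1,"travel":[0.1,9.7,3],"angular":[0,0,12.7]},{"hand":1,"travel":[0.1,9.7,3],"angular":[0,0,12.7]}]'
python3 - <<'E'
from h import *
np.set_printoptions(precision=1,suppress=True)
im=ctrl.get_image('wrist');save(im,'w3')
im2=ctrl.get_image('top')
print(rel([548,21,103],np.radians(77.3)),ctrl.read_state()['eef_pos'])
E
```

```text
clock: 4.75
eef_pos: [545.4, 21.4, 159.6]
tool_rot: [-3.138, 0.001, 1.352]
force: [-0.8, 0.4, -1.1]
width: 85.5
(array([-0. ,  0.1,  5.9]), array([ 0.1, -0. ,  0.1])) [547.2  21.3 162. ]
```

View pics/w3.png

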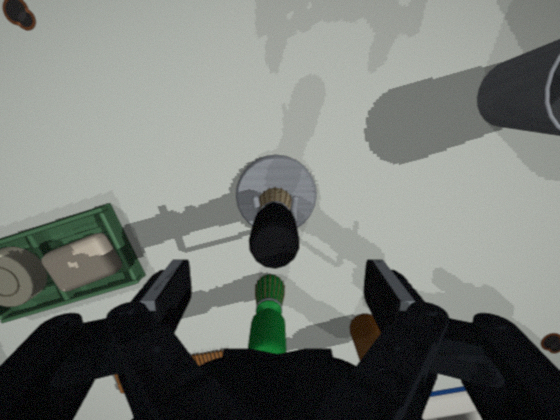

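```bash
python3 -c "
import cv2;a=cv2.imread('pics/w3.png')[145:275,215:345];cv2.imwrite('pics/w3c.png',cv2.convertScaleAbs(cv2.resize(a,(600,600),interpolation=cv2.INTER_CUBIC),alpha=1.4))"
```

```text
(no output)
```

View pics/w3c.png

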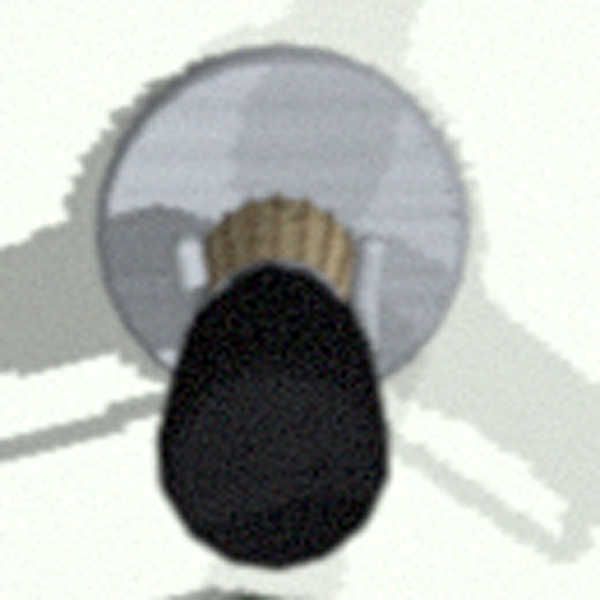

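```bash
python3 -m creep '[{"hand":1,"travel":[0,0.1,3],"angular":[0,0,0]},{"hand":1,"travel":[0,0.1,5.9],"angular":[0,0,0]},{"hand":1,"travel":[0,0.1,5.9],"angular":[0,0,0]},{"hand":1,"travel":[0,0.1,5.9],"angular":[0,0,0]},{"hand":0,"travel":[0,0.1,5.9],"angular":[0,0,0]},{"hand":0,"travel":[0,0.1,5.9],"angular":[0,0,0]},{"hand":0,"travel":[0,0.1,5.9],"angular":[0,0,0]},{"hand":0,"travel":[0,0.1,5.9],"angular":[0,0,0]},{"hand":0,"travel":[0,0.1,5.9],"angular":[0,0,0]},{"hand":0,"travel":[0,0.1,5.9],"angular":[0,0,0]},{"hand":0,"travel":[0,0.1,5.9],"angular":[0,0,0]},{"hand":0,"travel":[0,0.1,5.9],"angular":[0,0,0]}]'
```

```text
clock: 6.05
eef_pos: [548.7, 21.2, 103.9]
tool_rot: [3.139, -0.001, 1.351]
force: [-1.3, 0.2, 5.4]
width: 30.7
```

```bash
python3 -m creep '[{"hand":0,"travel":[0,0,-0.3],"angular":[0,0,0]},{"hand":0,"travel":[0,0,-0.7],"angular":[0,0,0]},{"hand":0,"travel":[0,0,-0.7],"angular":[0,0,0]},{"hand":0,"travel":[0,0,-0.7],"angular":[0,0,0]}]'
python3 - <<'E'
from h import *
np.set_printoptions(precision=1,suppress=True)
im=ctrl.get_image('side');save(im,'s2');w=ctrl.get_image('wrist')
for c in ('side','wrist'):
  for t in ['handle','fork','stand','brush']:
    for r in ctrl.spot_point(c,t)[:2]: print(c,t,np.array(r['at']),round(r['confidence'],2))
s=ctrl.read_state();print(s['eef_pos'],s['force'],s['width'])
a=cv2.resize(im['frame'][165:240,220:295],(400,400),interpolation=cv2.INTER_CUBIC);b=cv2.resize(w['frame'][145:345,180:380],(400,400),interpolation=cv2.INTER_CUBIC)
cv2.imwrite('pics/c.png',cv2.convertScaleAbs(np.hstack([a,b])[:,:,::-1],alpha=1.3))
E
```

```text
clock: 6.45
eef_pos: [548.7, 21.2, 110.9]
tool_rot: [3.139, -0.001, 1.351]
force: [0.7, -0.6, -0.9]
width: 30.6
side handle [642.6 -12.7  96.6] 0.84
side handle [548.6  22.7 131.5] 0.63
side fork [543.4  20.5  91.5] 0.85
side stand [543.   26.8  -1.9] 0.84
side stand [ 742.9 -158.6    4. ] 0.24
side brush [544.1  21.1  27.4] 0.68
side brush [647.8  -8.6  -2.6] 0.56
wrist handle [546.8  20.4 137. ] 0.92
wrist fork [544.3  18.3  -3. ] 0.62
wrist stand [544.2  16.6  -0.3] 0.86
wrist brush [547.3  21.2  32.2] 0.85
[548.7  21.2 110.8] [-0.9 -0.  -1.7] 31.016157910570882
```

View pics/c.png

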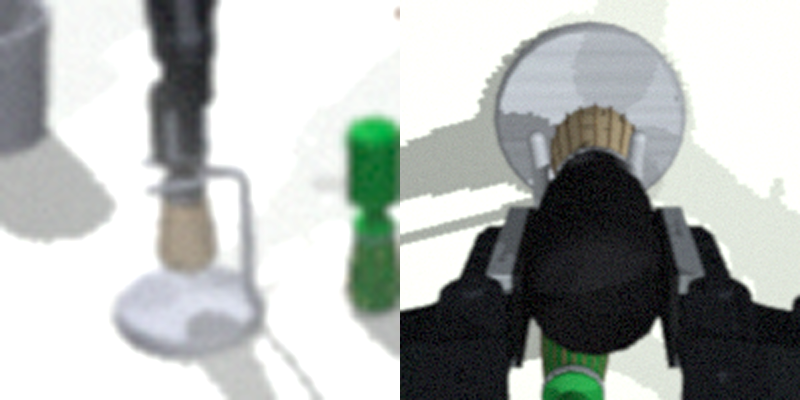

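```bash
python3 -m creep '[{"hand":0,"travel":[0,-0.6,0],"angular":[0,0,0]},{"hand":0,"travel":[0,-1.2,0],"angular":[0,0,0]},{"hand":0,"travel":[0,-1.8,0],"angular":[0,0,0]},{"hand":0,"travel":[0,-2.4,0],"angular":[0,0,0]},{"hand":0,"travel":[0,-2.4,0],"angular":[0,0,0]}]'
python3 -m creep '[{"hand":0,"travel":[0,-1,0],"angular":[0,0,0]},{"hand":0,"travel":[0,-2,0],"angular":[0,0,0]},{"hand":0,"travel":[0,-3,0],"angular":[0,0,0]},{"hand":0,"travel":[0,-4,0],"angular":[0,0,0]},{"hand":0,"travel":[0,-6,0],"angular":[0,0,0]},{"hand":0,"travel":[0,-6,0],"angular":[0,0,0]},{"hand":0,"travel":[0,-6,0],"angular":[0,0,0]}]'
```

```text
clock: 7.45
eef_pos: [523.9, 26.8, 110.7]
tool_rot: [3.141, -0.001, 1.352]
force: [0.1, -0.2, -0.4]
width: 30.7
clock: 8.15
eef_pos: [465.7, 39.9, 110.9]
tool_rot: [3.14, -0.001, 1.352]
force: [0.5, 0.0, -0.4]
width: 30.8
```

```bash
python3 -m creep '[{"hand":0,"travel":[0,0,-4],"angular":[0,0,0]},{"hand":0,"travel":[0,0,-8],"angular":[0,0,0]},{"hand":0,"travel":[0,0,-10],"angular":[0,0,0]},{"hand":0,"travel":[0,0,-10],"angular":[0,0,0]},{"hand":0,"travel":[0,0,-10],"angular":[0,0,0]}]'
python3 - <<'E'
from h import *
np.set_printoptions(precision=1,suppress=True)
P={}
for c in ('side','top','wrist'):
  im=ctrl.get_image(c);save(im,'q'+c)
  for t in ['handle','bristle_end','brush','tumbler','tumbler_rim','fork','stand']:
    for r in ctrl.spot_point(c,t)[:2]: print(c,t,np.array(r['at']),round(r['confidence'],2),np.array(proj(im,r['at'])))
s=ctrl.read_state();print(s['eef_pos'],s['force'],s['width'])
print(rel([494.5,258.5,211],np.radians(77.3)))
E
```

```text
clock: 8.65
eef_pos: [466.2, 39.8, 211.0]
tool_rot: [3.138, -0.002, 1.352]
force: [0.0, -0.6, -0.9]
width: 30.5
side handle [641.8  -9.4  94.3] 0.63 [288.4 195.5]
side handle [463.5  41.9 228.9] 0.57 [220.7 156.9]
side bristle_end [651.6 -13.9   1.5] 0.57 [292.2 222.1]
side bristle_end [467.4  38.7 131.3] 0.45 [225.1 188.1]
side brush [459.7  37.8 131.7] 0.73 [222.6 188.6]
side brush [644.   -4.   -2.7] 0.6 [288.7 222.1]
side tumbler [499.2 256.3   3.3] 0.91 [220.3 189.2]
side tumbler [ 738.9 -159.6    1.8] 0.45 [340.  242.5]
side tumbler_rim [497.4 258.4  85.2] 0.81 [217.6 167.3]
side fork [545.   19.3  92.6] 0.64 [253.8 197.7]
side stand [544.2  21.5  -1. ] 0.64 [254.7 224. ]
side stand [496.3 254.6   4.5] 0.26 [219.6 189.3]
top handle [646.8 -11.5  97.1] 0.46 [245.3 190.1]
top bristle_end [ 559.2 -511.3   -2.9] 0.47 [406.8 226. ]
top bristle_end [646.3 -10.    0.3] 0.38 [246.8 195. ]
top brush [642.   -8.3  -1.6] 0.69 [246.3 196.4]
top tumbler [492.7 254.9   1.2] 0.78 [159.3 242.6]
top tumbler [498.9 261.7  85. ] 0.71 [150.2 239.1]
top tumbler_rim [496.7 255.9  86.7] 0.84 [152.  239.8]
top fork [545.9  22.   91.2] 0.64 [232.9 224.4]
top fork [ 560.8 -275.4    9.5] 0.32 [331.8 223.7]
top stand [544.7  19.    2.4] 0.58 [236.5 227.2]
wrist handle [461.8  41.3 231.5] 0.85 [276.8 276.3]
wrist bristle_end [463.5  40.5 132.7] 0.71 [276.4 214.9]
wrist bristle_end [640.   -9.5   0.4] 0.65 [269.1 311. ]
wrist brush [464.3  40.  131.1] 0.68 [276.  215.4]
wrist brush [646.4  -9.3   2.7] 0.57 [270.2 315.8]
wrist tumbler [495.  259.2  -0.2] 0.58 [459.7 168. ]
wrist tumbler_rim [500.8 258.9  85.3] 0.78 [514.3 188.1]
wrist stand [ 565.1 -233.9    8.4] 0.28 [ 93.9 299.1]
[465.4  39.8 210.9] [-0.   0.  -0.9] 30.806034195924493
(array([22. , -1.9,  0. ]), array([ 0.1, -0.1,  0.2]))
```

```bash
python3 -m creep '[{"hand":0,"travel":[4,-0.3,0],"angular":[0,0,0]},{"hand":0,"travel":[8,-0.6,0],"angular":[0,0,0]},{"hand":0,"travel":[12,-0.9,0],"angular":[0,0,0]},{"hand":0,"travel":[16,-1.2,0],"angular":[0,0,0]},{"hand":0,"travel":[19,-1.4,0],"angular":[0,0,0]},{"hand":0,"travel":[21,-1.5,0],"angular":[0,0,0]},{"hand":0,"travel":[22,-1.5,0],"angular":[0,0,0]},{"hand":0,"travel":[22,-1.5,0],"angular":[0,0,0]},{"hand":0,"travel":[22,-1.5,0],"angular":[0,0,0]}]'
python3 - <<'E'
from h import *
np.set_printoptions(precision=1,suppress=True)
I={c:ctrl.get_image(c) for c in ('side','wrist')}
for c in I:
  for t in ['handle','bristle_end','tumbler_rim']:
    for r in ctrl.spot_point(c,t)[:2]: print(c,t,np.array(r['at']),round(r['confidence'],2))
s=ctrl.read_state();print(s['eef_pos'],s['force'],s['width'])
a=cv2.resize(I['side']['frame'][115:205,170:260],(400,400),interpolation=cv2.INTER_CUBIC);b=cv2.resize(I['wrist']['frame'][120:320,180:380],(400,400))
cv2.imwrite('pics/d.png',cv2.convertScaleAbs(np.hstack([a,b])[:,:,::-1],alpha=1.3))
E
```

```text
clock: 10.75
eef_pos: [498.4, 256.3, 211.0]
tool_rot: [3.14, 0.0, 1.351]
force: [0.0, 0.2, -0.5]
width: 30.9
side handle [643.4 -10.1  94.8] 0.91
side handle [499.2 257.1 230.6] 0.67
side bristle_end [496.7 253.8 132. ] 0.68
side bristle_end [647.3 -13.3   3.2] 0.45
side tumbler_rim [495.4 261.8  86.6] 0.71
wrist handle [497.  260.5 235.1] 0.94
wrist bristle_end [497.  262.9 131. ] 0.96
wrist bristle_end [644.   -8.    1.9] 0.61
wrist tumbler_rim [501.6 260.7  84.4] 0.6
[498.6 257.5 211.3] [-0.4  0.2 -0.9] 30.614296088137436
```

View pics/d.png

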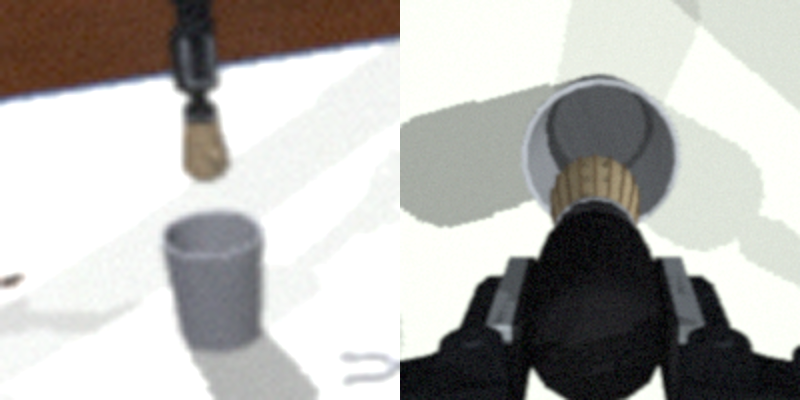

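```bash
python3 -m creep '[{"hand":0,"travel":[0,0,2],"angular":[0,0,0]},{"hand":0,"travel":[0,0,4],"angular":[0,0,0]},{"hand":0,"travel":[0,0,6],"angular":[0,0,0]},{"hand":0,"travel":[0,0,7.8],"angular":[0,0,0]},{"hand":0,"travel":[0,0,7.8],"angular":[0,0,0]},{"hand":0,"travel":[0,0,7.8],"angular":[0,0,0]},{"hand":0,"travel":[0,0,7.8],"angular":[0,0,0]},{"hand":0,"travel":[0,0,7.8],"angular":[0,0,0]}]'
python3 - <<'E'
from h import *
np.set_printoptions(precision=1,suppress=True)
I={c:ctrl.get_image(c) for c in ('side','wrist')}
for c in I:
  for t in ['handle','tumbler_rim']:
    for r in ctrl.spot_point(c,t)[:2]: print(c,t,np.array(r['at']),round(r['confidence'],2))
s=ctrl.read_state();print(s['eef_pos'],s['force'],s['width'])
E
```

```text
clock: 11.95
eef_pos: [499.4, 257.9, 134.4]
tool_rot: [3.138, -0.003, 1.352]
force: [0.4, -0.1, -0.4]
width: 30.7
side handle [644.9 -10.6  95.5] 0.88
side handle [498.6 260.3 156.3] 0.68
side tumbler_rim [494.3 261.4  86. ] 0.78
side tumbler_rim [497.1 255.6   4.8] 0.73
wrist handle [496.  259.8 154.6] 0.69
[498.9 257.6 133.5] [ 0.1 -0.3 -0.4] 30.70364965981696
```

```bash
python3 -m creep '[{"hand":0,"travel":[0,0,-4],"angular":[0,0,0]},{"hand":0,"travel":[0,0,-8],"angular":[0,0,0]},{"hand":0,"travel":[0,0,-9],"angular":[0,0,0]},{"hand":0,"travel":[0,0,-9],"angular":[0,0,0]},{"hand":0,"travel":[-2,0.7,-9],"angular":[0,0,0]},{"hand":0,"travel":[-5.5,2,-9],"angular":[0,0,0]},{"hand":0,"travel":[-9.6,3.5,-9],"angular":[0,0,0]},{"hand":0,"travel":[-13.7,5,-9],"angular":[0,0,0]},{"hand":0,"travel":[-17.8,6.4,-9],"angular":[0,0,0]},{"hand":0,"travel":[-21.9,7.9,-9],"angular":[0,0,0]},{"hand":0,"travel":[-26,9.4,-9],"angular":[0,0,0]},{"hand":0,"travel":[-30.1,10.8,-9],"angular":[0,0,0]},{"hand":0,"travel":[-34.2,12.3,-9],"angular":[0,0,0]},{"hand":0,"travel":[-38.3,13.8,-9],"angular":[0,0,0]},{"hand":0,"travel":[-42.4,15.3,-9],"angular":[0,0,0]},{"hand":0,"travel":[-46,16.6,-9],"angular":[0,0,0]},{"hand":0,"travel":[-49,17.6,-9],"angular":[0,0,0]},{"hand":0,"travel":[-50.6,18.2,-9],"angular":[0,0,0]},{"hand":0,"travel":[-50.6,18.2,-9],"angular":[0,0,0]},{"hand":0,"travel":[-50.6,18.2,-9],"angular":[0,0,0]}]'
python3 - <<'E'
from h import *
np.set_printoptions(precision=1,suppress=True)
I={c:ctrl.get_image(c) for c in ('side','top','wrist')}
for c in I:
  for t in ['handle','bristle_end','soap_mark','soap','tumbler','stand']:
    for r in ctrl.spot_point(c,t)[:2]: print(c,t,np.array(r['at']),round(r['confidence'],2))
s=ctrl.read_state();print(s['eef_pos'],s['force'],s['width'])
print(rel([566,-276,140],np.radians(77.3)))
E
```

```text
clock: 14.25
eef_pos: [565.9, -273.9, 221.9]
tool_rot: [-3.142, -0.004, 1.353]
force: [0.3, 0.2, -0.1]
width: 30.5
side handle [ 565.1 -271.7  242.1] 0.88
side handle [644.4  -7.4  92.8] 0.69
side bristle_end [647.8 -13.8   1.2] 0.55
side bristle_end [ 566.7 -276.4  142.7] 0.5
side soap_mark [ 564.5 -274.4   33.9] 0.93
side soap [ 563.7 -274.7    9.1] 0.84
side tumbler [499.2 255.3   3.4] 0.64
side tumbler [547.5  17.8  94.5] 0.47
side stand [ 566.5 -275.1  141.7] 0.63
side stand [542.4  21.6  -1.2] 0.56
top handle [644.6  -8.6  94.5] 0.71
top bristle_end [641.2 -10.7  -1.8] 0.53
top soap_mark [544.4  20.1  92.8] 0.61
top soap_mark [ 566.2 -274.4   28.7] 0.6
top soap [ 564.  -277.9    9.6] 0.47
top tumbler [496.4 254.4  -0.7] 0.67
top stand [543.4  18.7   0.3] 0.94
wrist handle [ 562.5 -273.8  242.2] 0.65
wrist bristle_end [644.3  -5.5  -0.2] 0.79
wrist bristle_end [ 566.7 -280.4   32.2] 0.49
wrist soap_mark [ 566.4 -278.9   31.8] 0.78
wrist soap [ 562.5 -273.    10.9] 0.72
wrist stand [543.6  19.3  -3.6] 0.71
[ 566.2 -276.   223.1] [ 0.3 -0.2 -0.9] 30.519080912588503
(array([-0. , -0. ,  8.3]), array([ 0.1, -0.1,  0.1]))
```

```bash
python3 -m creep '[{"hand":0,"travel":[0,0,3],"angular":[0,0,0]},{"hand":0,"travel":[0,0,6],"angular":[0,0,0]},{"hand":0,"travel":[0,0,8.5],"angular":[0,0,0]},{"hand":0,"travel":[0,0,9.5],"angular":[0,0,0]},{"hand":0,"travel":[0,0,9.5],"angular":[0,0,0]},{"hand":0,"travel":[0,0,9.5],"angular":[0,0,0]}]'
python3 - <<'E'
from h import *
np.set_printoptions(precision=1,suppress=True)
I={c:ctrl.get_image(c) for c in ('side','wrist')}
for c in I:
  for t in ['handle','bristle_end','soap_mark','soap']:
    for r in ctrl.spot_point(c,t)[:2]: print(c,t,np.array(r['at']),round(r['confidence'],2))
s=ctrl.read_state();print(s['eef_pos'],s['force'],s['width'],s['tool_rot'])
a=cv2.resize(I['side']['frame'][225:305,260:340],(400,400),interpolation=cv2.INTER_CUBIC);b=cv2.resize(I['wrist']['frame'][120:320,180:380],(400,400))
cv2.imwrite('pics/e.png',cv2.convertScaleAbs(np.hstack([a,b])[:,:,::-1],alpha=1.2))
E
```

```text
clock: 15.9
eef_pos: [567.2, -276.4, 129.1]
tool_rot: [3.138, -0.001, 1.351]
force: [-0.1, -0.0, -0.4]
width: 30.5
side handle [ 565.4 -275.2  148.9] 0.7
side handle [643.3  -9.7  95.7] 0.42
side bristle_end [545.4  24.5  -1.6] 0.71
side bristle_end [ 568.  -276.5   47.7] 0.6
side soap_mark [ 564.6 -277.1   33.2] 0.89
side soap_mark [ 740.9 -156.3   -0.6] 0.52
side soap [ 569.3 -278.2   10.2] 0.66
side soap [495.  255.8   3.4] 0.4
wrist handle [ 563.4 -275.9  153.3] 0.72
wrist bristle_end [ 567.7 -277.1   48.5] 0.65
wrist bristle_end [ 564.9 -274.7   50.7] 0.63
wrist soap_mark [ 566.2 -276.7   27.3] 0.84
wrist soap_mark [ 566.  -274.9  152. ] 0.42
wrist soap [ 562.3 -275.4   10.7] 0.62
[ 566.6 -275.9  128.4] [ 0.4 -0.1 -0.7] 30.905496081094785 [ 3.1 -0.   1.4]
```

View pics/e.png

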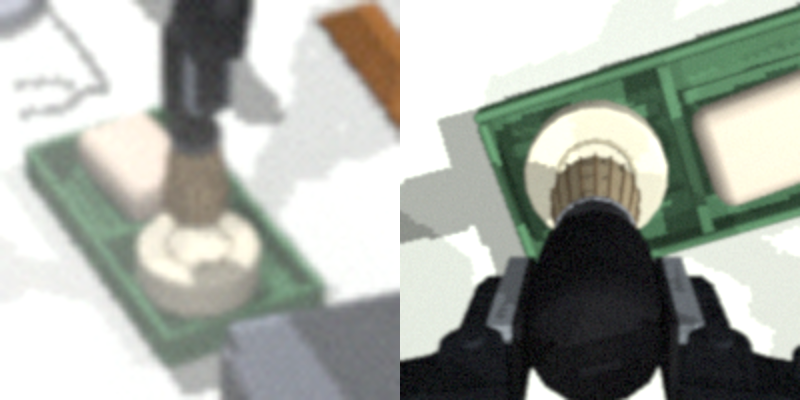

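```bash
cat > f.py <<'E'
from h import *
F=[]
for i in range(8): ctrl.get_image('wrist');F.append(ctrl.read_state()['force'])
s=ctrl.read_state();print(np.mean(F,0).round(2),np.std(F,0).round(2),s['eef_pos'].round(1),s['clock'])
E
python3 f.py; python3 -m creep '[{"hand":0,"travel":[0,0,0.6],"angular":[0,0,0]},{"hand":0,"travel":[0,0,1.2],"angular":[0,0,0]},{"hand":0,"travel":[0,0,1.7],"angular":[0,0,0]},{"hand":0,"travel":[0,0,2.0],"angular":[0,0,0]},{"hand":0,"travel":[0,0,2.0],"angular":[0,0,0]},{"hand":0,"travel":[0,0,2.0],"angular":[0,0,0]}]'; python3 f.py
```

```text
[-0.08 -0.2  -0.93] [0.54 0.41 0.47] [ 566.4 -275.9  128.1] 16.8
clock: 17.4
eef_pos: [566.3, -275.8, 108.0]
tool_rot: [3.14, -0.002, 1.352]
force: [0.1, 1.4, 0.6]
width: 31.1
[-0.51  0.18 -0.08] [0.41 0.42 0.44] [ 566.5 -275.9  108.2] 17.8
```

```bash
python3 -m creep '[{"hand":0,"travel":[0,0,0.2],"angular":[0,0,0]},{"hand":0,"travel":[0,0,0.35],"angular":[0,0,0]},{"hand":0,"travel":[0,0,0.35],"angular":[0,0,0]},{"hand":0,"travel":[0,0,0.35],"angular":[0,0,0]},{"hand":0,"travel":[0,0,0.35],"angular":[0,0,0]}]'; python3 f.py; python3 - <<'E'
from h import *
np.set_printoptions(precision=1,suppress=True)
I={c:ctrl.get_image(c) for c in ('side','wrist')}
for c in I:
  for t in ['handle','bristle_end','soap_mark','soap','tumbler','stand']:
    for r in ctrl.spot_point(c,t)[:2]: print(c,t,np.array(r['at']),round(r['confidence'],2))
a=cv2.resize(I['side']['frame'][225:305,260:340],(400,400),interpolation=cv2.INTER_CUBIC);b=cv2.resize(I['wrist']['frame'][120:320,180:380],(400,400))
cv2.imwrite('pics/f.png',cv2.convertScaleAbs(np.hstack([a,b])[:,:,::-1],alpha=1.2))
E
```

```text
clock: 18.3
eef_pos: [566.6, -276.0, 104.8]
tool_rot: [3.139, -0.002, 1.352]
force: [0.8, 0.2, 0.7]
width: 30.8
[0.03 0.1  1.08] [0.57 0.36 0.53] [ 566.6 -276.   104.7] 18.7
side handle [ 566.2 -273.3  126.1] 0.79
side handle [543.9  24.   -1.6] 0.45
side bristle_end [ 566.2 -278.7   31.6] 0.65
side bristle_end [648.9 -14.3   2.8] 0.52
side soap [ 568.8 -273.7   12.1] 0.64
side tumbler [498.4 257.9   3.5] 0.58
side stand [498.3 257.8   0.5] 0.65
side stand [542.8  21.5  -1.8] 0.59
wrist handle [ 563.6 -272.2  127.7] 0.58
wrist bristle_end [ 562.9 -274.8   35.9] 0.85
wrist bristle_end [ 557.  -512.1   -2.7] 0.33
wrist soap [ 563.7 -271.2   10.2] 0.84
```

View pics/f.png

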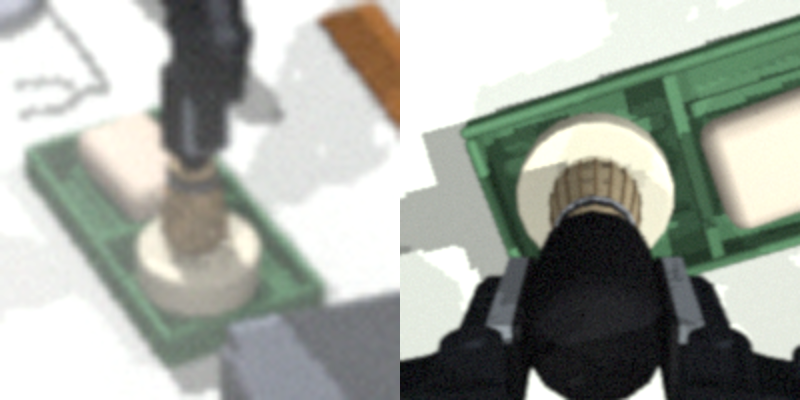

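```bash
python3 -c "
from cell import ctrl
print(ctrl.finish_job()); print(ctrl.read_state()['force'])"
```

```text
the job is handed in; nothing more can be done
None
the job is handed in; nothing more can be done
```

I drew the black brush (not the green look-alike) out of the fork and dipped it about 31 mm below the tumbler's rim. I then set it upright on the ring of the round soap and handed in at about 19 s with it still held there. The hand-in gives no verdict.

**Last checks:**
- **Pressing force:** about 2.0 N by the wrist force. The position gives about 6 mm of bristle give, so about 1.5 N. Both are within 0.4–3.5 N.
- **Centring:** the bristle ends were within about 5 mm of the middle of the ring by the last detections, and the picture shows them centred.
- **Tilt:** the tool was vertical to within 0.01 rad. The brush also looked upright in the last picture.
- **Tumbler, stand and soap:** their detections matched the starting positions to within the network's scatter. I did not measure the bottle, comb or grey box again at the end; the arm never went near them.

**One disagreement:** the side view put the fork's opening direction at about -26 degrees, and two wrist views said about -13. I used the wrist value, and the brush came out with no noticeable force.

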